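# Put the bore gauge away in its paddle-latched chest

## Robot

A 7-joint arm with a two-finger parallel gripper is mounted at the origin on the work surface. World frame = base frame: x ahead of the robot, y to its left, z up, the work surface at z = 0. Lengths are in m, angles in rad, forces in N, time in s.
With the tool pointing down it reaches from about 0.425 to 1.025 m from the base axis. Payload 9.4 kg.
Tool frame: the origin (TCP) lies at the very end of the fingers, on their centre line; the grasp point (between the pads) lies 19 mm behind it (tcp_to_grasp is the distance from the TCP to the grasp point, in m); z points along the fingers, y is the direction in which the jaws open and shut (so a half turn about z gives the same grasp; the last joint's range is limited). The gripper opens to 93 mm and grips with 3 to 60 N. Pads are 15 mm wide; open, the fingers measure 128 mm over their backs; the gripper's body (75 mm by 188 mm) begins 65 mm behind the grasp point.
Start: joints at [1.244, 0.599, -0.003, 1.599, 0.002, 0.943, -0.08], TCP at [0.179, -0.702, 0.184] pointing down, gripper open.
Joint ranges: [-2.57, 2.57], [-0.35, 1.97], [-1.29, 1.29], [0.11, 2.56], [-1.05, 4.19], [0.11, 1.86], [-2.63, 2.63]. Speed limits (rad/s): [2.22, 2.22, 3.01, 3.01, 3.14, 3.14, 3.14].

## Interface

Orientations are given as a rotation vector (axis times angle).
In Python, from bench import * gives the robot as it stands.
- The arm moves only by the tool step_arm, never from a script. Its argument "targets" is a list of rows, each a list of 7 numbers: the turn, a rotation vector about the tool's x, y, z in rad, then the shift along the tool's x, y, z in cm, then the closure, from 0 (fully open) to 1 (shut). In form: [[rx, ry, rz, tx, ty, tz, gripper], ...]. A call has 1 to 5 rows; each row shifts and turns the pose as measured when the row begins, along the tool's axes as they then stand; what a row does not reach is not made up. A row lasts 1/8 s, in which the tool goes at most 62.5 mm and 10.7 degrees, less where a joint would pass 70% of its speed; a pose out of reach is approached as far as the arm can. A call with a gripper value outside its range is refused whole. The fingers move at their own pace and stop on an object; the grip force is fixed at half the most. Time passes only in rows, so rows that do not move let the fingers close. It gives the time, the measured TCP pose, the force and the opening at its end, in the units of the state.
- sense(): the state, without advancing time (a new reading comes with each control period).
- snapshot(name): name is "scene" or "top" or "wrist"; returns a dict with "image" (480x640x3 uint8, blue, green, red), "K" (3x3 intrinsics, pixels), "eye" and "orientation" of the camera in the world. Camera axes: x right, y up, looking along -z (the intrinsics and any distortion apply to the point x, -y, -z); pixel columns grow to the right and rows downward; lengths in m; the calibration is good to about 2 mm. A picture is of the moment at which its call begins. There is no depth.
- hand_in(): hands the job in, once; it reports no verdict.
The state is a dict: "t": time; "joint_positions": joint angles; "dq": joint speeds; "joint_torque": joint torques, N m; "tool_pos": TCP position; "tool_rot": TCP orientation; "ft_force": force on the tool from outside, world axes, zero at the start; "torque": the same for the moment, N m; "grip_width": finger opening in m.
Only numpy, scipy, OpenCV 4.12 (cv2) and the standard library are available. Lean on these libraries where they do the work, as an engineer would, in place of code of your own. Each camera call takes 0.05 s, during which the arm holds its last target. There are 200 camera calls.

## Task

Open the gauge chest: lift the paddle on its lid to withdraw the hidden pawl, then swing the lid up until it stands open by itself. Then draw the bore gauge straight out of its light stand without tipping or shifting the stand, lower it without dropping it into the empty cork-lined trough of the chest so that it lies flat along the trough, and leave it there with the lid standing open. Leave everything else on the bench and the brass mandrel in the chest as they are.

Things in the scene. Friction and masses are not known exactly. Their poses are not given: they have to be found in the camera images.
- chest: Low wooden chest screwed to the bench, 196 (x) by 188 mm (y), walls 70 mm high, 78 with its lid. Origin: centre of underside; x from front (paddle side, nearest the robot) to back (hinge). Walls 8 mm (front 10), inner floor 10 mm above the bench. A divider along x at y = 0, 6 mm thick, 18 mm high, makes two troughs 178 mm long, 83 mm wide, centred at x = +1, y = +44.5 and -44.5 mm.
- lid (a joint): Lid angle (rad): 0 closed, grows as its front edge swings up, stop at 1.75 (past upright). Hinge axis along the chest's y at the top back edge of its walls. A board 196 by 188 by 8 mm, 300 g; its stiff hinge (0.42 N m friction) keeps it wherever it is left. A hidden pawl under its front edge locks it until the paddle is lifted.
- lid_hinge (a point): Point on the lid's hinge axis, midway along it: in the chest's frame at x = +98, y = 0, z = 70 mm. Its frame turns with the lid (equal to the chest's axes when closed).
- paddle (a joint): Angle of the latch paddle relative to the lid (rad): 0 resting parallel to the lid, grows as its free front end is lifted, stop at 0.6; the pawl is clear from about 0.4. A light spring (about 2 N at the end) returns it when released. Once it has been lifted to its stop, pulling on takes the lid along.
- paddle_grip (a point): Where to take the paddle: a steel plate 40 mm wide (y), 8 thick, 70 long, on the lid. Its pivot axis (along y) is 48 mm behind this point (+x); closed, the pivot is 174 mm in front of the lid's hinge axis and 20 mm above it. Closed, this point is on the chest's middle line, 26 mm in front of its front face, 90 mm above the bench; the free end is 24 mm further out, with only the low bocal below.
- cork_bed: Thin cork strip 170 by 78 mm, 3 mm thick, on the floor of the empty trough, where the gauge belongs (left or right trough, it varies). Origin: centre of its underside, 10 mm above the bench; x along the trough, from the chest's front to its back.
- gauge: Bore gauge, 150 mm long, 75 g: black ebony handle 20 mm square, 65 mm long, and a steel rod 10 mm thick, 85 mm long. Origin: on its axis at mid-length; x from handle to rod: handle spans x = -75 to -10 mm, rod -10 to +75 mm; z up at the start. It starts level, its rod in the stand, its axis 50 mm above the bench.
- stand: Light loose boxwood stand, 120 g, 67 mm high: foot 90 (x) by 64 by 8 mm; level sleeve 60 mm long (x), 31 mm square outside, with a 13 mm square bore through it along x, its middle 51.5 mm above the bench. Origin: centre of underside. The gauge's handle sticks out on the stand's -x side (gauge origin at x = -24 mm): draw it out towards the stand's -x; its tip leaves the bore after 81 mm.
- mandrel: Brass mandrel rod, 140 mm long with a 14 mm square heel, lying along the other trough of the chest; leave it. Origin: underside, at mid-length.
- vee_block: Bystander: dark steel vee block 70 by 50 by 40 mm, on the side of the chest where the stand is not. Origin: centre of its underside.
- bocal: Bystander: curved nickel-silver bocal lying on the bench in front of the chest, about 205 by 75 mm, 18 mm high. Origin: about its middle, on the bench.
- reamer_handle: Bystander: turned boxwood reamer handle 112 mm long, 30 mm high, lying behind the stand. Origin: centre of its underside.
- grease_tin: Bystander: low round tin, 44 mm across, 24 mm high, beside the stand. Origin: centre of its underside.
- ferrule: Bystander: brass ferrule ring, 36 mm across, 18 mm high, beside the stand. Origin: centre of its underside.
- brush: Bystander: small brush about 170 mm long lying beside the vee block. Origin: its underside.
Mind the look-alikes: they are no part of the job. There is more than one size of the gauge; the job needs the largest.

How it is judged:
By the outcome, as a careful person would: the job done as asked, in the order asked, and still so for the second after the job is handed in, with the robot touching nothing.
It also fails if it takes over 72 s, if anything falls off the work surface, if the arm or the gripper's body presses on something with over 40 N, if the wrist force passes 120 N, or if a joint passes its speed limit or range.

## Working session

There is one attempt and no reset: what is moved stays moved. The work goes in short steps, Python scripts to look and compute and a tool call to move; the robot and the scene stay as the last step left them, time stands still between calls to the robot, and variables do not carry over. Pictures are saved under pics/ and viewed, about 8 in all and at most 12, crops included, and the job is handed in when it is done.

Besides the shell and the picture viewer there is one more tool, called after ">>>" as a command line: name --pt "numbers of a row" for each row, then --argument value for the rest. step_arm: Moves the arm, as the interface text tells. Its arguments: {"type":"object","properties":{"targets":{"type":"array","items":{"type":"array","items":{"type":"number"}}}},"required":["targets"]}

```bash
ls; mkdir -p pics
python3 - <<'E'
from bench import *
import cv2
s=sense();print(s)
for n in("scene","top"):
    d=snapshot(n);cv2.imwrite(f"pics/{n}0.png",d["image"]);print(n,d["K"],d["eye"],d["orientation"],[k for k in d])
    import pickle;pickle.dump(d,open(f"pics/{n}0.pkl","wb"))
E
```

```text
pics
{'t': 0.0, 'joint_positions': array([ 1.24427965,  0.60012305, -0.00256127,  1.60012294,  0.00179629,
        0.94294062, -0.07980628]), 'dq': array([-0.00019365, -0.00095079, -0.00079785,  0.0003735 ,  0.00081466,
        0.00052965,  0.00079207]), 'joint_torque': array([ 5.16031923e-04, -7.65104628e+01,  1.49809398e+00, -2.52362359e+01,
       -5.24707104e-02,  1.68689189e-02,  1.42168674e-04]), 'tool_pos': array([ 0.17909022, -0.70195734,  0.18286375]), 'tool_rot': array([-3.11555889e+00, -3.91298621e-01,  5.16651287e-04]), 'ft_force': array([-0.36847202, -0.55782719, -0.26402041]), 'torque': array([ 0.04450705, -0.03975512,  0.00662275]), 'grip_width': 0.09295294482644528}
scene [[576.98105406   0.         318.57666284]
 [  0.         576.98105406 239.25508066]
 [  0.           0.           1.        ]] [ 1.08321139 -0.6593892   1.05965026] [0.66817695 0.23351324 0.65857608] ['image', 'K', 'eye', 'orientation']
top [[603.3874329    0.         319.96442093]
 [  0.         603.3874329  235.92730463]
 [  0.           0.           1.        ]] [0.46565723 0.00225333 1.35251309] [ 0.05281739 -0.06656563 -1.54603733] ['image', 'K', 'eye', 'orientation']
```

View pics/scene0.png

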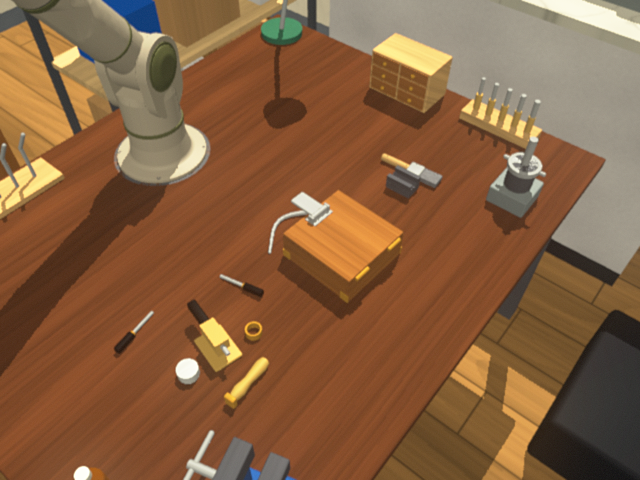

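View pics/top0.png

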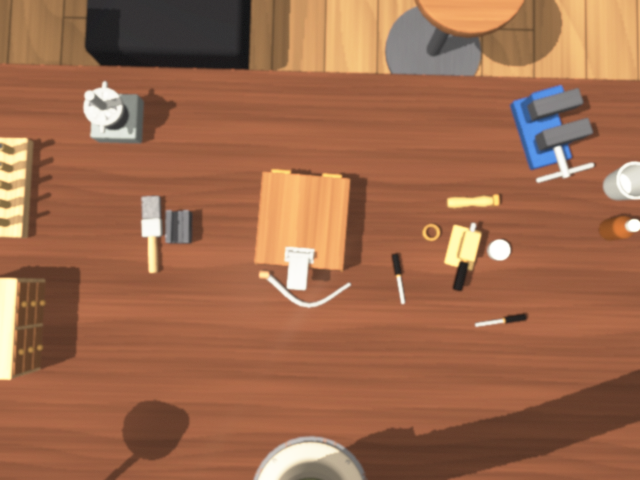

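```bash
cat > h.py <<'E'
import numpy as np,cv2,pickle
from scipy.spatial.transform import Rotation as R
def pix2w(d,u,v,z):
    r=R.from_rotvec(d["orientation"]).as_matrix()@np.array([(u-d["K"][0,2])/d["K"][0,0],-(v-d["K"][1,2])/d["K"][1,1],-1])
    return d["eye"]+r*(z-d["eye"][2])/r[2]
def w2pix(d,p):
    c=R.from_rotvec(d["orientation"]).as_matrix().T@(np.array(p)-d["eye"])
    return d["K"][0,2]-d["K"][0,0]*c[0]/c[2], d["K"][1,2]+d["K"][1,1]*c[1]/c[2]
E
python3 - <<'E'
from h import *
d=pickle.load(open("pics/top0.pkl","rb"));im=d["image"]
a=cv2.resize(im[160:320,245:365],None,fx=3.3,fy=3.3,interpolation=cv2.INTER_CUBIC)
b=cv2.resize(im[215:300,435:525],None,fx=4.4,fy=4.4,interpolation=cv2.INTER_CUBIC)
o=np.zeros((530,800,3),np.uint8);o[:a.shape[0],:a.shape[1]]=a;o[:b.shape[0],400:400+b.shape[1]]=b
cv2.imwrite("pics/c1.png",o);print(a.shape,b.shape)
for p in[(262,171),(351,177),(344,270),(255,264)]:print(pix2w(d,*p,.078))
E
```

```text
(528, 396, 3) (374, 396, 3)
[0.69907422 0.11914679 0.078     ]
[ 0.69093879 -0.07108014  0.078     ]
[ 0.49230214 -0.06020143  0.078     ]
[0.50047469 0.12777028 0.078     ]
```

View pics/c1.png

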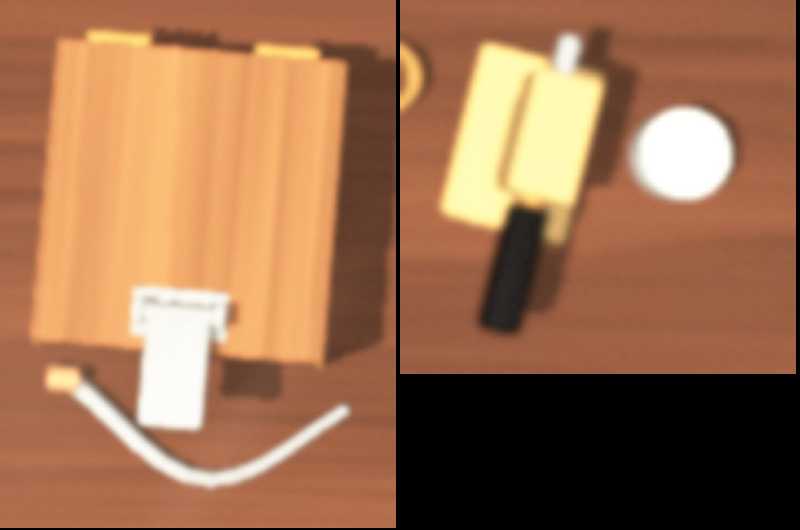

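Run:
```python
from h import *
d=pickle.load(open("pics/top0.pkl","rb"))
L=lambda x,y,z:pix2w(d,245+x/3.3,160+y/3.3,z)
G=lambda x,y,z:pix2w(d,435+(x-400)/4.4,215+y/4.4,z)
c=[L(*p,.078) for p in[(57,38),(348,62),(325,365),(32,340)]];c=np.array(c);print(c)
print("center",c.mean(0)); f=(c[0]+c[1]-c[2]-c[3])/2; l=(c[0]+c[3]-c[1]-c[2])/2
print(np.linalg.norm(f),np.linalg.norm(l),np.degrees(np.arctan2(f[1],f[0])),np.degrees(np.arctan2(-l[0],l[1])))
e=(L(138,425,.094)+L(202,430,.094))/2;print("paddle end",e)
h=G(499,330,.060);t=G(571,35,.055);print("gauge",h,t,np.linalg.norm((h-t)[:2]),np.degrees(np.arctan2(*(t-h)[1::-1])))
sl=[G(*p,.067) for p in[(538,62),(605,78),(578,203),(512,190)]];print(np.mean(sl,0))
yaw=np.arctan2(f[1],f[0]);u=f/np.linalg.norm(f);pc=c.mean(0)
print("grip exp",pc-u*(.098+.026))
```

```text
[[ 0.69797788  0.11853122  0.078     ]
 [ 0.68705315 -0.06999112  0.078     ]
 [ 0.49099955 -0.05914049  0.078     ]
 [ 0.50250233  0.12847344  0.078     ]]
center [0.59463323 0.02946826 0.078     ]
0.1960404391123387 0.1884021581796838 -3.039939408396318 -3.4122809310959403
paddle end [0.44909214 0.0383918  0.094     ]
gauge [ 0.45574426 -0.3047204   0.06      ] [ 0.60118698 -0.34052072  0.055     ] 0.14978399839991235 -13.828292096733119
[ 0.55183921 -0.33134513  0.067     ]
grip exp [0.47080772 0.03604424 0.078     ]
```

```bash
cat >> h.py <<'E'
YC=np.radians(-3.2); CC=np.array([.5946,.0295,0]); RC=R.from_euler('z',YC).as_matrix()
def chest(p): return CC+RC@np.array(p)/1000   # chest mm -> world m
def down(yaw): # tool down, tool x at yaw
    c,s=np.cos(yaw),np.sin(yaw); return np.array([[c,s,0],[s,-c,0],[0,0,-1.]])
def plan(s,wps,g,step=.06):
    "rows from state s through [(pos,R),..]"
    p=s["tool_pos"];r=R.from_rotvec(s["tool_rot"])
    for q,m in wps:
        q=np.array(q);rt=R.from_matrix(m);rv=(r.inv()*rt).as_rotvec()
        n=max(1,int(np.ceil(np.linalg.norm(q-p)/step-1e-6)),int(np.ceil(np.linalg.norm(rv)/.18)))
        p0=p
        for i in range(1,n+1):
            ri=r*R.from_rotvec(rv/n);pi=p0+(q-p0)*i/n
            t=r.inv().apply(pi-p)*100
            print("[%s, %s, %g],"%(", ".join("%.3f"%v for v in rv/n),", ".join("%.2f"%v for v in t),g));r,p=ri,pi
        print("--")
E
python3 - <<'E'
from h import *;from bench import *
D=down(YC)
plan(sense(),[((.42,-.33,.2),D),((.468,.036,.2),D)],0)
E
```

```text
[-0.000, 0.000, 0.038, 4.07, -3.76, -0.21, 0],
[-0.000, 0.000, 0.038, 3.92, -3.91, -0.21, 0],
[-0.000, 0.000, 0.038, 3.77, -4.06, -0.21, 0],
[-0.000, 0.000, 0.038, 3.61, -4.20, -0.21, 0],
[-0.000, 0.000, 0.038, 3.45, -4.34, -0.21, 0],
[-0.000, 0.000, 0.038, 3.28, -4.47, -0.21, 0],
[-0.000, 0.000, 0.038, 3.11, -4.59, -0.21, 0],
[-0.000, 0.000, 0.038, 2.93, -4.70, -0.21, 0],
--
[-0.000, 0.000, -0.000, 0.39, -5.26, 0.00, 0],
[-0.000, 0.000, -0.000, 0.39, -5.26, 0.00, 0],
[-0.000, 0.000, -0.000, 0.39, -5.26, 0.00, 0],
[-0.000, 0.000, -0.000, 0.39, -5.26, 0.00, 0],
[-0.000, 0.000, -0.000, 0.39, -5.26, 0.00, 0],
[-0.000, 0.000, -0.000, 0.39, -5.26, 0.00, 0],
[-0.000, 0.000, -0.000, 0.39, -5.26, 0.00, 0],
--
```

>>> step_arm --pt "0 0 0.038 4.1 -3.8 -0.2 0" --pt "0 0 0.038 3.9 -3.9 -0.2 0" --pt "0 0 0.038 3.8 -4.1 -0.2 0" --pt "0 0 0.038 3.6 -4.2 -0.2 0" --pt "0 0 0.038 3.4 -4.3 -0.2 0"

```text
t: 0.72
tool_pos: [0.33, -0.4659, 0.1903]
tool_rot: [-3.138, -0.072, 0.005]
ft_force: [0.9, -1.0, 0.7]
grip_width: 0.0931
```

>>> step_arm --pt "0 0 0.038 3.3 -4.5 -0.2 0" --pt "0 0 0.038 3.1 -4.6 -0.2 0" --pt "0 0 0.038 2.9 -4.7 -0.2 0" --pt "0 0 0 0.4 -5.3 0 0" --pt "0 0 0 0.4 -5.3 0 0"

```text
t: 1.35
tool_pos: [0.4421, -0.2132, 0.1964]
tool_rot: [-3.136, 0.111, 0.004]
ft_force: [0.8, -0.7, 0.6]
grip_width: 0.0931
```

>>> step_arm --pt "0 0 0 0.4 -5.3 0 0" --pt "0 0 0 0.4 -5.3 0 0" --pt "0 0 0 0.4 -5.3 0 0" --pt "0 0 0 0.4 -5.3 0 0" --pt "0 0 0 0.4 -5.3 0 0"

```text
t: 1.98
tool_pos: [0.4806, 0.0586, 0.197]
tool_rot: [-3.136, 0.111, 0.004]
ft_force: [0.2, -0.2, 0.6]
grip_width: 0.093
```

Run:
```python
from h import *;from bench import *
s=sense();print(s["t"],s["tool_pos"],s["tool_rot"])
d=snapshot("wrist");cv2.imwrite("pics/w1.png",d["image"]);pickle.dump(d,open("pics/w1.pkl","wb"));print(d["eye"],d["orientation"])
print([w2pix(d,chest(p)) for p in[(-148,20,94),(-148,-20,94),(-98,94,78),(-98,-94,78)]])
plan(s,[((.4705,.036,.2),down(YC)),((.4705,.036,.071),down(YC))],0)
```

```text
1.975 [0.48062642 0.05855083 0.19703653] [-3.13633076  0.11139603  0.00421155]
[0.56121344 0.05226495 0.3974859 ] [-0.22181313  0.24476733 -1.62770741]
[(np.float64(332.15280840086893), np.float64(264.09680137037253)), (np.float64(385.7566176505071), np.float64(263.4327193808095)), (np.float64(232.60729836856015), np.float64(195.28749281546104)), (np.float64(483.925186849165), np.float64(191.83916667760204))]
[-0.003, 0.003, -0.015, -0.85, 2.32, -0.30, 0],
--
[0.000, -0.000, -0.000, -0.00, -0.00, 4.30, 0],
[0.000, -0.000, -0.000, -0.00, -0.00, 4.30, 0],
[0.000, -0.000, -0.000, -0.00, -0.00, 4.30, 0],
--
```

View pics/w1.png

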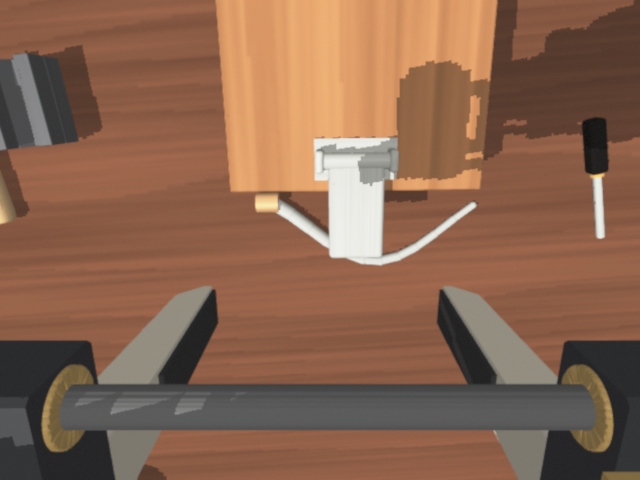

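>>> step_arm --pt "0 0 -0.015 -0.6 2.2 0 0" --pt "0 0 0 0 0 4 0" --pt "0 0 0 0 0 4 0" --pt "0 0 0 0 0 4 0" --pt "0 0 0 0 0 0 0"

```text
t: 2.65
tool_pos: [0.4749, 0.048, 0.0745]
tool_rot: [-3.133, 0.065, -0.001]
ft_force: [0.1, -0.4, 0.9]
grip_width: 0.0933
```

```bash
sed -i 's/CC=np.array(\[.5946,.0295,0\])/CC=np.array([.597,.0305,0])/' h.py
python3 - <<'E'
from h import *;from bench import *
plan(sense(),[(chest((-124,0,71)),down(YC))],0)
E
```

```text
[-0.008, -0.000, 0.014, -0.13, 1.06, 0.34, 0],
--
```

>>> step_arm --pt "-0.008 0 0.014 -0.1 1.0 0.3 0" --pt "0 0 0 0 0 0 0.7" --pt "0 0 0 0 0 0 0.7" --pt "0 0 0 0 0 0 0.7" --pt "0 0 0 0 0 0 0.7"

```text
t: 3.28
tool_pos: [0.4757, 0.0372, 0.0755]
tool_rot: [-3.14, 0.09, -0.01]
ft_force: [0.7, 0.7, -0.7]
grip_width: 0.0574
```

Run:
```python
from h import *;from bench import *
s=sense();print(s["tool_pos"],s["ft_force"],s["grip_width"])
H=np.array([98,0,70.])
def lidp(v,th):
    c,t=np.cos(th),np.sin(th);x,z=v; return H+[x*c+z*t,0,-x*t+z*c]
def grip(th,pa): return lidp((-174-48*np.cos(pa),20+48*np.sin(pa)),th)-[0,0,19]
D=down(YC)
w=[(0,.3),(0,.6)]+[(t,.6) for t in np.linspace(.15,1.68,11)]
print([grip(*a).round() for a in w])
b=grip(0,0); p0=s["tool_pos"]
plan(s,[(p0+RC@(grip(*a)-b)/1000,D) for a in w],.7)
```

```text
[0.4757284  0.03715651 0.07548577] [ 0.66571815  0.67796507 -0.65589433] 0.05740626830323646
[array([-122.,    0.,   85.]), array([-116.,    0.,   98.]), array([-106.,    0.,  129.]), array([-92.,   0., 160.]), array([-73.,   0., 187.]), array([-50.,   0., 212.]), array([-24.,   0., 233.]), array([  5.,   0., 249.]), array([ 36.,   0., 261.]), array([ 69.,   0., 268.]), array([102.,   0., 270.]), array([136.,   0., 266.]), array([168.,   0., 258.])]
[-0.001, -0.006, -0.001, 0.22, -0.00, -1.42, 0.7],
--
[-0.000, 0.000, -0.000, 0.62, 0.00, -1.29, 0.7],
--
[-0.000, 0.000, -0.000, 0.94, -0.00, -3.14, 0.7],
--
[-0.000, 0.000, -0.000, 1.43, 0.00, -3.02, 0.7],
--
[-0.000, 0.000, -0.000, 1.88, -0.00, -2.77, 0.7],
--
[0.000, -0.000, -0.000, 2.28, -0.00, -2.45, 0.7],
--
[-0.000, 0.000, -0.000, 2.62, -0.00, -2.07, 0.7],
--
[-0.000, 0.000, -0.000, 2.91, 0.00, -1.65, 0.7],
--
[-0.000, 0.000, -0.000, 3.13, 0.00, -1.18, 0.7],
--
[-0.000, 0.000, -0.000, 3.27, 0.00, -0.69, 0.7],
--
[0.000, 0.000, -0.000, 3.34, -0.00, -0.19, 0.7],
--
[-0.000, 0.000, -0.000, 3.33, 0.00, 0.32, 0.7],
--
[-0.000, 0.000, -0.000, 3.24, -0.00, 0.83, 0.7],
--
```

>>> step_arm --pt "0 0 0 -0.1 0 0.4 0.7" --pt "0 0 0 0 0 0 0.8" --pt "0 0 0 0 0 0 0.8" --pt "0 0 0 0 0 0 0.8" --pt "0 0 0 0 0 0 0.8"

```text
t: 3.9
tool_pos: [0.4746, 0.0374, 0.0712]
tool_rot: [-3.14, 0.09, -0.009]
ft_force: [0.1, -0.3, -0.2]
grip_width: 0.0188
```

Run:
```python
from h import *;from bench import *
d=snapshot("wrist");e=snapshot("scene")
a=cv2.resize(d["image"][100:480],(400,238));b=cv2.resize(e["image"][120:300,220:420],(400,360))
o=np.zeros((600,400,3),np.uint8);o[:238]=a;o[240:]=b;cv2.imwrite("pics/m1.png",o)
pickle.dump(e,open("pics/s1.pkl","wb"));print(sense()["grip_width"])
```

```text
0.0188161001476513
```

View pics/m1.png

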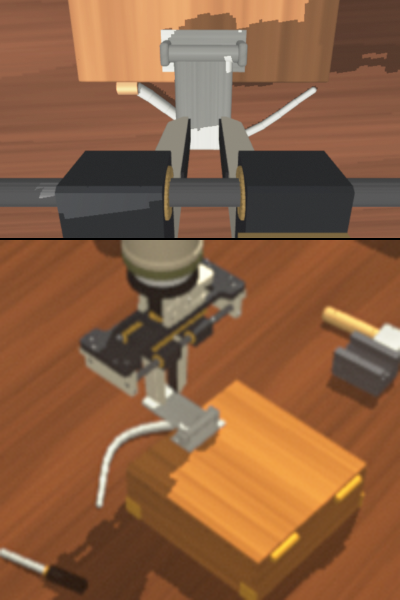

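Run:
```python
from h import *;from bench import *
d=snapshot("wrist");s=sense()
im=d["image"].copy()
pts={"tcp":s["tool_pos"],"e1":chest((-148,20,94)),"e2":chest((-148,-20,94)),"g":chest((-124,0,94)),"f1":chest((-98,94,78)),"f2":chest((-98,-94,78))}
a=cv2.resize(im[180:480,180:460],None,fx=2,fy=2,interpolation=cv2.INTER_CUBIC)
for n,p in pts.items():
    u=w2pix(d,p);print(n,np.round(u));cv2.circle(a,(int(2*(u[0]-180)),int(2*(u[1]-180))),4,(0,0,255),1)
e=pickle.load(open("pics/s1.pkl","rb"));b=e["image"][150:270,240:330];b=cv2.resize(b,None,fx=2.6,fy=4*.65,interpolation=cv2.INTER_CUBIC)
o=np.zeros((600,800,3),np.uint8);o[:600,:560]=a;o[:b.shape[0],562:562+b.shape[1]]=b;cv2.imwrite("pics/m2.png",o)
for n,p in pts.items():print(n,np.round(w2pix(e,p)))
```

```text
tcp [328. 275.]
e1 [284. 345.]
e2 [371. 345.]
g [328. 297.]
f1 [126. 231.]
f2 [529. 231.]
tcp [304. 206.]
e1 [302. 189.]
e2 [290. 198.]
g [303. 199.]
f1 [338. 188.]
f2 [283. 232.]
```

View pics/m2.png

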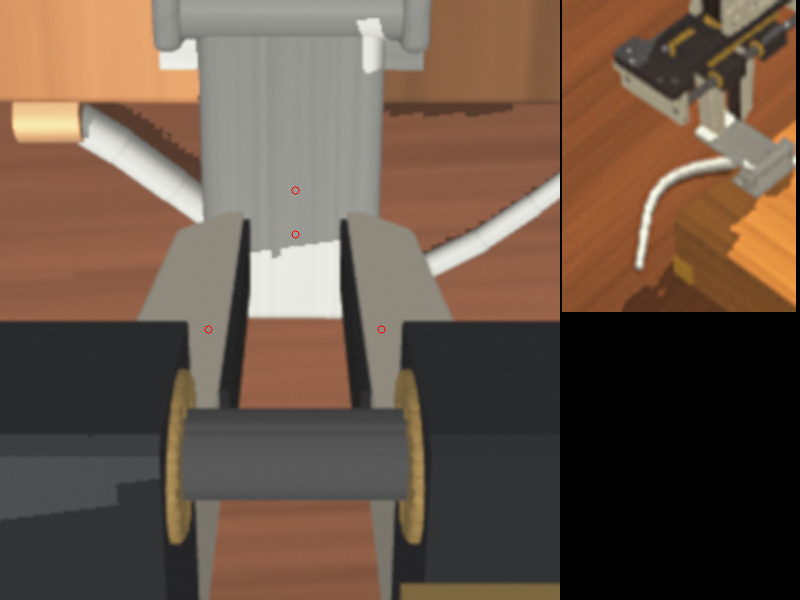

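Run:
```python
from h import *;from bench import *
d=snapshot("wrist");s=sense();Rc=R.from_rotvec(d["orientation"]).as_matrix()
print(d["K"][0,0],d["eye"],Rc.round(2),s["tool_pos"],s["joint_positions"].round(3),s["ft_force"])
for p in(s["tool_pos"],s["tool_pos"]+[0,0,.019],s["tool_pos"]+[0,0,.06],chest((-124,0,94))):
    c=Rc.T@(p-d["eye"]);print(c,d["K"][0,0]/-c[2],w2pix(d,p))
```

```text
432.84555692396015 [0.5535627  0.03282556 0.27235679] [[-0.06  0.96  0.28]
 [-1.   -0.05 -0.02]
 [-0.   -0.28  0.96]] [0.47463261 0.03737731 0.07122658] [-0.167  0.488 -0.043  2.264  0.056  0.384 -1.885] [-0.24644214  0.08531661 -0.66677563]
[ 0.00024014 -0.01912366 -0.21526325] 2010.7730803726377 (np.float64(327.56769923916585), np.float64(275.3140774065501))
[ 0.00020958 -0.02448251 -0.19703466] 2196.7991162512308 (np.float64(327.54523152376595), np.float64(290.64388815512916))
[ 1.43628912e-04 -3.60463373e-02 -1.57699258e-01] 2744.753289965834 (np.float64(327.4790511185928), np.float64(335.79903938041787))
[ 0.00024037 -0.02692784 -0.19382037] 2233.230430776929 (np.float64(327.6216251663844), np.float64(296.99680417793223))
```

>>> step_arm --pt "0 0 0 0 0 0 0.3" --pt "0 0 0 0 0 0 0.3" --pt "0 0 0 0 0 0 0.3" --pt "0 0 0 0 0 0 0.3" --pt "0 0 0 0 0 0 0.3"

```text
t: 4.72
tool_pos: [0.4747, 0.0374, 0.0713]
tool_rot: [-3.14, 0.09, -0.01]
ft_force: [-0.4, -0.3, -0.4]
grip_width: 0.0631
```

>>> step_arm --pt "0 0 0 0 0 0 0.3" --pt "0 0 0 0 0 1.5 0.3" --pt "0 0 0 0 0 1.5 0.3" --pt "0 0 0 0 0 0 0.3" --pt "0 0 0 0 0 0 0.8"

```text
t: 5.35
tool_pos: [0.4754, 0.0374, 0.0412]
tool_rot: [-3.14, 0.09, -0.011]
ft_force: [-0.1, -0.6, 0.1]
grip_width: 0.0591
```

>>> step_arm --pt "0 0 0 0 0 0 0.8" --pt "0 0 0 0 0 0 0.8" --pt "0 0 0 0 0 0 0.8" --pt "0 0 0 0 0 0 0.8" --pt "0 0 0 0 0 0 0.8"

```text
t: 5.98
tool_pos: [0.4758, 0.0382, 0.0423]
tool_rot: [-3.138, 0.089, -0.014]
ft_force: [0.4, 1.1, -2.1]
grip_width: 0.0396
```

>>> step_arm --pt "0 0 0 0 0 0 0.46" --pt "0 0 0 0 0 0 0.46" --pt "0 0 0 0 -0.05 1.0 0.46" --pt "0 0 0 0 0 0 0.8" --pt "0 0 0 0 0 0 0.8"

```text
t: 6.6
tool_pos: [0.4762, 0.0383, 0.0316]
tool_rot: [-3.139, 0.09, -0.014]
ft_force: [-0.3, -0.4, 2.3]
grip_width: 0.0399
```

Run:
```python
from h import *;from bench import *
d=snapshot("wrist");e=snapshot("scene");s=sense();print(s["tool_pos"],s["grip_width"],s["ft_force"])
im=d["image"]
a=cv2.resize(im[180:480,180:460],None,fx=2,fy=2,interpolation=cv2.INTER_CUBIC)[:500]
b=cv2.resize(e["image"][150:270,240:330],None,fx=2.6,fy=2.6,interpolation=cv2.INTER_CUBIC)
o=np.zeros((500,800,3),np.uint8);o[:,:560]=a;o[:b.shape[0],562:562+b.shape[1]]=b;cv2.imwrite("pics/m3.png",o)
print(w2pix(d,s["tool_pos"]),w2pix(e,s["tool_pos"]))
```

```text
[0.47623633 0.03823092 0.03180086] 0.039240393331693046 [-0.33053301 -0.53432601  0.61364148]
(np.float64(327.5963053960719), np.float64(275.37313334650696)) (np.float64(304.67578184768337), np.float64(217.2951328792584))
```

View pics/m3.png

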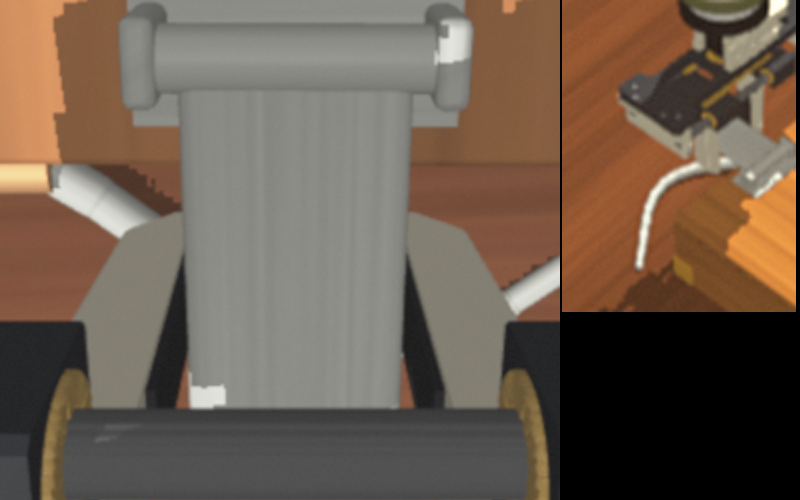

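>>> step_arm --pt "0 0 0 0.2 0 -1.4 0.8" --pt "0 0 0 0.6 0 -1.3 0.8" --pt "0 0 0 0 0 0 0.8"

```text
t: 7.08
tool_pos: [0.4816, 0.0379, 0.0584]
tool_rot: [-3.14, 0.089, -0.007]
ft_force: [0.5, -0.3, 4.2]
grip_width: 0.0397
```

```bash
cat >> h.py <<'E'
H=np.array([98,0,70.])
def lidp(v,th):
    c,t=np.cos(th),np.sin(th);x,z=v; return H+[x*c+z*t,0,-x*t+z*c]
def grip(th,pa): return lidp((-174-48*np.cos(pa),20+48*np.sin(pa)),th)
P0=np.array([.4762,.0383,.0316]); B=grip(0,0)
def tcp(th,pa): return P0+RC@(grip(th,pa)-B)/1000
E
python3 - <<'E'
from h import *;from bench import *
s=sense();print(s["tool_pos"],s["ft_force"],s["grip_width"],tcp(0,.6))
plan(s,[(tcp(t,.6),down(YC)) for t in np.linspace(.2,1.0,5)],.8)
E
```

```text
[0.48156989 0.03788714 0.05838876] [ 0.45941215 -0.26347836  4.17980304] 0.03971223857292319 [0.48457082 0.037832   0.05870284]
[-0.001, -0.004, -0.001, 1.68, -0.02, -4.17, 0.8],
--
[0.000, 0.000, -0.000, 2.16, 0.00, -3.80, 0.8],
--
[0.000, 0.000, -0.000, 2.87, -0.00, -3.29, 0.8],
--
[0.000, 0.000, -0.000, 3.47, 0.00, -2.66, 0.8],
--
[0.000, 0.000, -0.000, 3.93, -0.00, -1.91, 0.8],
--
```

>>> step_arm --pt "0 0 0 0.8 0 -2.1 0.8" --pt "0 0 0 0.9 0 -2.1 0.8" --pt "0 0 0 1.1 0 -1.9 0.8" --pt "0 0 0 1.1 0 -1.9 0.8"

```text
t: 7.58
tool_pos: [0.5114, 0.036, 0.1354]
tool_rot: [3.139, -0.086, -0.022]
ft_force: [4.7, 0.6, -9.0]
grip_width: 0.0396
```

Run:
```python
from h import *;from bench import *
s=sense();print(s["tool_pos"],s["ft_force"],s["grip_width"],tcp(.4,.6))
plan(s,[(tcp(t,.6),down(YC)) for t in np.linspace(.55,1.3,6)],.8)
d=snapshot("scene");cv2.imwrite("pics/s2.png",d["image"][60:330,180:500])
```

```text
[0.51140307 0.03596846 0.13541371] [ 4.6913996   0.55201388 -9.04672891] 0.0395567045237745 [0.51972128 0.03586678 0.13817062]
[0.002, 0.014, 0.001, 2.88, -0.03, -2.84, 0.8],
--
[-0.000, -0.000, 0.000, 2.45, -0.00, -2.18, 0.8],
--
[-0.000, 0.000, 0.000, 2.74, 0.00, -1.79, 0.8],
--
[-0.000, 0.000, 0.000, 2.98, -0.00, -1.36, 0.8],
--
[-0.000, 0.000, 0.000, 3.15, -0.00, -0.90, 0.8],
--
[-0.000, 0.000, 0.000, 3.25, 0.00, -0.42, 0.8],
--
```

View pics/s2.png

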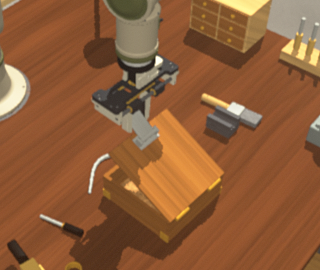

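>>> step_arm --pt "0 0.01 0 2.6 0 -2.6 0.8" --pt "0 0 0 2.4 0 -2.1 0.8" --pt "0 0 0 2.7 0 -1.8 0.8" --pt "0 0 0 2.9 0 -1.4 0.8"

```text
t: 8.12
tool_pos: [0.6044, 0.0303, 0.2112]
tool_rot: [3.136, -0.084, -0.053]
ft_force: [-6.4, 1.1, 2.0]
grip_width: 0.0401
```

Run:
```python
from h import *;from bench import *
s=sense();print(s["tool_pos"],s["ft_force"],s["grip_width"],tcp(1,.6))
plan(s,[(tcp(t,.6),down(YC)) for t in (1.15,1.3,1.45,1.6,1.7)],.8)
```

```text
[0.60435852 0.03027041 0.2112493 ] [-6.36729364  1.14347403  2.00801521] 0.04006160948499609 [0.62219041 0.03013787 0.21680153]
[0.005, 0.033, 0.002, 4.88, -0.07, -1.62, 0.8],
--
[-0.000, 0.000, 0.000, 3.25, 0.00, -0.42, 0.8],
--
[-0.000, 0.000, 0.000, 3.28, 0.00, 0.07, 0.8],
--
[-0.000, 0.000, 0.000, 3.23, -0.00, 0.56, 0.8],
--
[-0.000, 0.000, 0.000, 2.09, 0.00, 0.64, 0.8],
--
```

>>> step_arm --pt "0 0.015 0 2.5 0 -0.9 0.8" --pt "0 0.015 0 2.5 0 -0.6 0.8" --pt "0 0 0 3.2 0 -0.4 0.8" --pt "0 0 0 3.2 0 0.1 0.8"

```text
t: 8.62
tool_pos: [0.7164, 0.0236, 0.228]
tool_rot: [3.134, -0.085, -0.016]
ft_force: [-4.0, 0.0, 5.5]
grip_width: 0.0396
```

Run:
```python
from h import *;from bench import *
s=sense();print(s["tool_pos"],s["ft_force"],s["grip_width"],tcp(1.45,.6))
plan(s,[(tcp(t,.6),down(YC)) for t in (1.5,1.6,1.7)],.8)
```

```text
[0.71643183 0.02360327 0.22796742] [-4.02484714e+00  1.83766848e-03  5.49794107e+00] 0.03958232131250601 [0.71883934 0.02473435 0.22933551]
[0.007, 0.010, 0.002, 1.32, -0.12, -0.02, 0.8],
--
[-0.000, 0.000, 0.000, 2.14, -0.00, 0.43, 0.8],
--
[-0.000, 0.000, 0.000, 2.09, 0.00, 0.64, 0.8],
--
```

>>> step_arm --pt "0 0.01 0 1.3 0 0 0.8" --pt "0 0 0 2.1 0 0.4 0.8" --pt "0 0 0 2.0 0 0.6 0.8" --pt "0 0 0 0 0 0 0.8"

```text
t: 9.12
tool_pos: [0.7745, 0.0217, 0.2169]
tool_rot: [3.135, -0.085, 0.008]
ft_force: [0.9, 1.2, 0.3]
grip_width: 0.0223
```

Run:
```python
from h import *;from bench import *
s=sense();print(s["tool_pos"],s["ft_force"],s["grip_width"],tcp(1.7,.6))
d=snapshot("top");e=snapshot("scene")
o=np.zeros((520,800,3),np.uint8)
a=cv2.resize(d["image"][120:300,220:380],None,fx=2.5,fy=2.5,interpolation=cv2.INTER_CUBIC);b=cv2.resize(e["image"][80:330,230:430],None,fx=1.95,fy=1.95,interpolation=cv2.INTER_CUBIC)
o[:a.shape[0],:a.shape[1]]=a;o[:b.shape[0],405:405+b.shape[1]]=b;cv2.imwrite("pics/m4.png",o)
```

```text
[0.77445048 0.0217385  0.21694873] [0.93244254 1.15492991 0.29905602] 0.02227345696417322 [0.77197159 0.0217638  0.21736664]
```

View pics/m4.png

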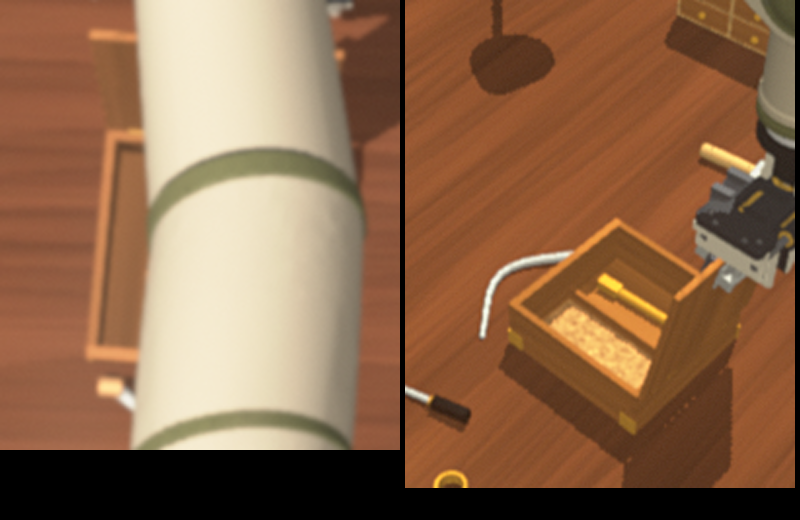

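>>> step_arm --pt "0 0 0 0 0 -3 0.8" --pt "0 0 0 0 0 -5 0.8" --pt "0 0 0 0 0 -4 0.8" --pt "0 0 0 -4 0 0 0.8" --pt "0 0 0 -5 5 0 0.6"

```text
t: 9.85
tool_pos: [0.6829, -0.0185, 0.3358]
tool_rot: [3.13, -0.081, -0.001]
ft_force: [1.3, -0.3, 0.1]
grip_width: 0.0247
```

>>> step_arm --pt "0 0 0 -3 5 0 0.6" --pt "0 0 0 -3 5 0 0.6" --pt "0 0 0 -2 5.5 0 0.5" --pt "0 0 0 -2 5.5 0 0.5" --pt "0 0 0 0 0 0 0.5"

```text
t: 10.48
tool_pos: [0.5608, -0.2349, 0.3384]
tool_rot: [3.124, -0.093, 0.0]
ft_force: [0.2, 0.4, 0.3]
grip_width: 0.0465
```

Run:
```python
from h import *;from bench import *
s=sense();print(s["t"],s["tool_pos"],s["ft_force"],s["grip_width"])
d=snapshot("top");e=snapshot("scene")
pickle.dump((d,e),open("pics/p5.pkl","wb"))
o=np.zeros((600,800,3),np.uint8)
a=cv2.resize(d["image"][120:300,230:360],None,fx=3,fy=3,interpolation=cv2.INTER_CUBIC);b=cv2.resize(e["image"][120:310,260:420],None,fx=2.5,fy=2.5,interpolation=cv2.INTER_CUBIC)
o[:a.shape[0],:a.shape[1]]=a;o[:b.shape[0],400:400+b.shape[1]]=b;cv2.imwrite("pics/m5.png",o)
for th in(1.2,1.4,1.57,1.75):
    for y in(94,-94):
        p=chest(lidp((-196,8),th)+[0,y,0]);u=w2pix(d,p);v=w2pix(e,p);print(th,y,(u[0]-230)*3,(u[1]-120)*3,400+(v[0]-260)*2.5,(v[1]-120)*2.5)
```

```text
10.475 [ 0.56076318 -0.23489959  0.3384144 ] [0.22139033 0.35716312 0.33164061] 0.046505014590065334
1.2 94 62.435512598548826 200.62352091480682 722.9791668249493 94.70547848754165
1.2 -94 369.1407675188354 225.26783879108757 570.526326175695 217.7687781477075
1.4 94 66.42859609525283 136.3212421559929 761.4403248763348 108.18713982768074
1.4 -94 374.79857438569223 161.13895922822678 608.8839755415995 235.0320540504039
1.57 94 70.98756655455082 81.95796943816163 795.1865199709783 126.20614247174089
1.57 -94 379.05951285528215 106.78523664268889 643.2491609693611 256.4189210518226
1.75 94 76.74496128451545 27.493978385442972 830.4179737199595 151.29535957391704
1.75 -94 382.80298905724703 52.19238294045218 679.8133992272795 285.0752589652962
```

View pics/m5.png

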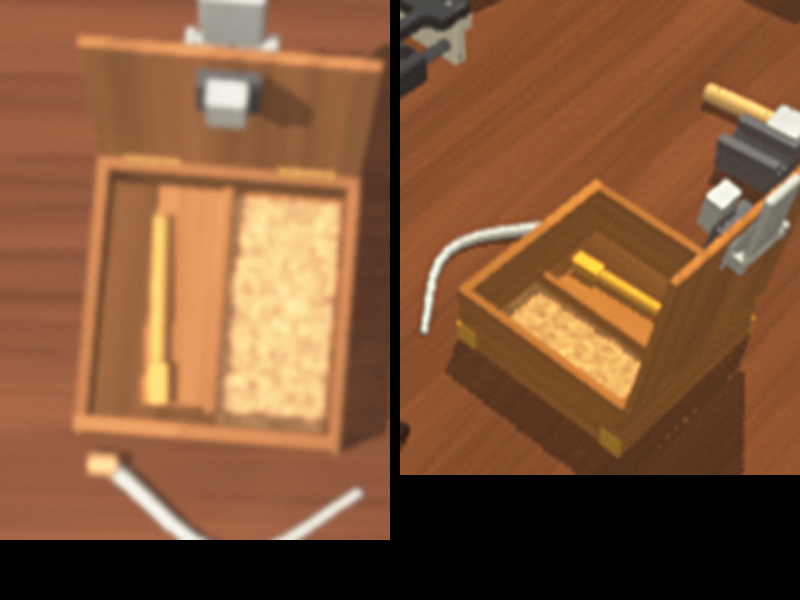

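Run:
```python
from h import *;from bench import *
s=sense();d,e=pickle.load(open("pics/p5.pkl","rb"))
print([np.round(((w2pix(d,chest(p))[0]-230)*3,(w2pix(d,chest(p))[1]-120)*3)) for p in[(86,-5.5,13),(86,-83.5,13),(-84,-83.5,13),(-84,-5.5,13)]])
plan(s,[((.4945,-.3143,.12),down(np.radians(-13.8)))],0)
```

```text
[array([235., 194.]), array([339., 203.]), array([322., 429.]), array([217., 421.])]
[0.003, -0.000, 0.038, -1.29, 1.70, 4.39, 0],
[0.003, -0.000, 0.038, -1.22, 1.76, 4.38, 0],
[0.003, -0.000, 0.038, -1.15, 1.82, 4.38, 0],
[0.003, -0.000, 0.038, -1.08, 1.87, 4.37, 0],
[0.003, -0.000, 0.038, -1.01, 1.92, 4.37, 0],
--
```

>>> step_arm --pt "0 0 0.038 -1.3 1.7 4.4 0" --pt "0 0 0.038 -1.2 1.7 4.4 0" --pt "0 0 0.038 -1.1 1.8 4.4 0" --pt "0 0 0.038 -1.1 1.9 4.3 0" --pt "0 0 0.038 -1 1.9 3.5 0"

```text
t: 11.2
tool_pos: [0.5026, -0.3063, 0.1252]
tool_rot: [3.11, -0.361, 0.018]
ft_force: [0.2, -0.4, 0.6]
grip_width: 0.0907
```

>>> step_arm --pt "0 0 0 0 0 0 0" --pt "0 0 0 0 0 0 0"

```text
t: 11.45
tool_pos: [0.5028, -0.3036, 0.1238]
tool_rot: [3.112, -0.357, 0.012]
ft_force: [0.1, -0.4, 0.0]
grip_width: 0.0931
```

Run:
```python
from h import *;from bench import *
s=sense();print(s["tool_pos"],s["tool_rot"],s["grip_width"])
d=snapshot("wrist");pickle.dump(d,open("pics/w2.pkl","wb"))
im=d["image"].copy()
u=np.array(w2pix(d,(.4870,-.3124,.06)));print("handle exp",u)
m=(im.max(2)<60).astype(np.uint8);n,l,st,c=cv2.connectedComponentsWithStats(m)
for i in range(1,n):
    if st[i,4]>400:
        print(st[i],c[i],cv2.minAreaRect(np.argwhere(l==i)[:,::-1].astype(np.float32)))
cv2.imwrite("pics/w2.png",im)
```

```text
[ 0.50280851 -0.30364588  0.12380641] [ 3.11227653 -0.35658974  0.01231894] 0.09310849443595065
handle exp [345.4183983  258.64370521]
[ 331  208   31   93 2500] [345.696 254.774] ((346.0, 254.0), (92.0, 30.0), 90.0)
[141 215  49  61 655] [169.70687023 242.24580153] ((166.70953369140625, 244.33753967285156), (64.6656494140625, 20.772396087646484), 55.784297943115234)
[ 494  287   66   37 1338] [528.27055306 305.20403587] ((527.1312255859375, 305.7306213378906), (22.525957107543945, 64.12236785888672), 70.97439575195312)
[ 159  290   59   94 2185] [190.94324943 344.94645309] ((195.8359832763672, 341.5705261230469), (27.547752380371094, 106.62339782714844), 32.228759765625)
[ 438  291   58   93 2163] [463.29357374 345.32408692] ((459.07354736328125, 341.45587158203125), (106.15762329101562, 27.439773559570312), 59.03623962402344)
[   0  341  115  139 7395] [ 52.78147397 404.87762001] ((52.310264587402344, 410.83746337890625), (155.89112854003906, 97.77474975585938), 79.87532806396484)
[ 541  341   99  139 6665] [596.13683421 408.12483121] ((595.1707153320312, 410.887939453125), (85.41649627685547, 152.59487915039062), 9.743640899658203)
```

View pics/w2.png

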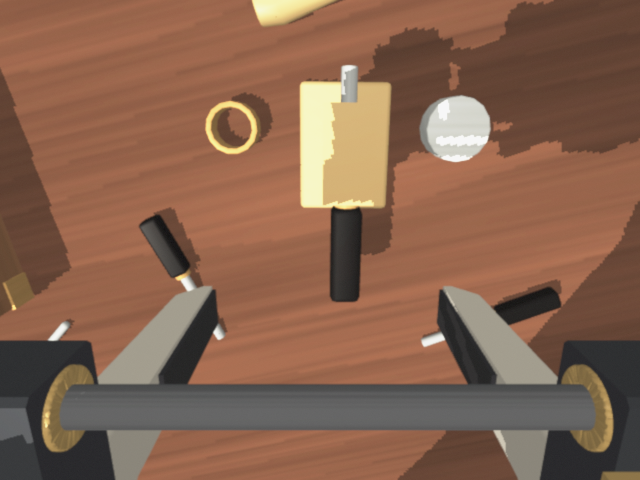

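```bash
cat > hd.py <<'E'
from h import *;from bench import *
def handle(d):
    im=d["image"];m=(im.max(2)<60)
    W=[]
    u=np.array(w2pix(d,(.4870,-.3124,.06))).astype(int)
    n,l,st,c=cv2.connectedComponentsWithStats(m.astype(np.uint8))
    i=l[u[1],u[0]];x,y,w,h,_=st[i]
    for r in range(y+10,y+h-10):
        k=np.where(l[r]==i)[0];W.append(pix2w(d,(k.min()+k.max())/2,r,.060))
    W=np.array(W);q=np.polyfit(W[:,0],W[:,1],1)
    end=pix2w(d,x+w/2,y+h,.060)
    return W.mean(0),np.arctan(q[0]),end,w
E
python3 - <<'E'
from hd import *
d=pickle.load(open("pics/w2.pkl","rb"));s=sense()
m,a,end,w=handle(d);tip=pix2w(d,349,67,.055);print(m,np.degrees(a),end,w,tip)
print("overall yaw",np.degrees(np.arctan2(*(tip-m)[1::-1])),np.linalg.norm((tip-end)[:2]))
for p in[(301,84),(390,84),(387,207),(301,207)]:print(pix2w(d,*p,.008))
yaw=np.radians(-13.9);u=np.array([np.cos(yaw),np.sin(yaw)])
t=end[:2]+.040*u
print(t,s["tool_pos"])
c=R.from_rotvec(s["tool_rot"]).as_matrix();print("tool x yaw",np.degrees(np.arctan2(c[1,0],c[0,0])))
plan(s,[((*t,.07),down(yaw))],0)
E
```

```text
[ 0.48992477 -0.31290965  0.06      ] -13.616461957470516 [ 0.45766145 -0.30670457  0.06      ] 31 [ 0.60027461 -0.33962752  0.055     ]
overall yaw -13.610511052810134 0.14636405364060118
[ 0.60060149 -0.30838866  0.008     ]
[ 0.58671074 -0.36843561  0.008     ]
[ 0.50166642 -0.35004838  0.008     ]
[ 0.51629839 -0.28735032  0.008     ]
[ 0.49649011 -0.31631369] [ 0.50276079 -0.30363197  0.12392111]
tool x yaw -13.066510119881983
[0.008, -0.009, 0.015, -0.37, 1.33, 5.40, 0],
--
```

>>> step_arm --pt "0.004 -0.004 0.005 -0.2 0.6 2.5 0" --pt "0.004 -0.004 0.004 -0.2 0.5 2.5 0" --pt "0 0 0 0 0 0 0"

```text
t: 11.88
tool_pos: [0.5027, -0.3119, 0.0781]
tool_rot: [3.119, -0.361, 0.016]
ft_force: [-0.3, 0.2, 0.3]
grip_width: 0.0929
```

Run:
```python
from hd import *
s=sense();d=snapshot("wrist")
m,a,end,w=handle(d);print(m,np.degrees(a),end,w,s["tool_pos"])
x=.4945;y=m[1]+(x-m[0])*np.tan(np.radians(-13.6));print(y)
c=R.from_rotvec(s["tool_rot"]).as_matrix();print("tool x yaw",np.degrees(np.arctan2(c[1,0],c[0,0])))
plan(s,[((x,y,.040),down(np.radians(-13.6))),((x,y,.008),down(np.radians(-13.6)))],0)
```

```text
[ 0.49027749 -0.31318972  0.06      ] -13.816537278046058 [ 0.45777995 -0.30633237  0.06      ] 36 [ 0.50273134 -0.31192648  0.07812653]
-0.31421124839731834
tool x yaw -13.203350074558204
[0.000, -0.010, 0.007, -0.79, 0.41, 3.80, 0],
--
[0.000, -0.000, 0.000, -0.00, -0.00, 3.20, 0],
--
```

>>> step_arm --pt "0 -0.01 0.007 -0.8 0.4 3.5 0" --pt "0 0 0 0 0 2.5 0" --pt "0 0 0 0 0 0 0"

```text
t: 12.3
tool_pos: [0.5007, -0.314, 0.0237]
tool_rot: [3.117, -0.366, 0.017]
ft_force: [-0.7, -0.1, 0.1]
grip_width: 0.0929
```

Run:
```python
from hd import *
s=sense();d=snapshot("wrist")
m,a,end,w=handle(d);print(m,np.degrees(a),end,w,s["tool_pos"])
c=R.from_rotvec(s["tool_rot"]).as_matrix();print("tool x yaw",np.degrees(np.arctan2(c[1,0],c[0,0])))
y=-.3140
plan(s,[((.4945,m[1]+(.4945-m[0])*np.tan(np.radians(-13.7)),.008),down(np.radians(-13.7)))],0)
```

```text
[ 0.49296717 -0.31397789  0.06      ] -14.012724811221737 [ 0.46349237 -0.30776474  0.06      ] 47 [ 0.50071998 -0.313984    0.02370364]
tool x yaw -13.383297843146728
[0.002, -0.011, 0.006, -0.61, 0.18, 1.56, 0],
--
```

>>> step_arm --pt "0.002 -0.01 0.006 -0.6 0.2 1.4 0" --pt "0 0 0 0 0 0 0"

```text
t: 12.6
tool_pos: [0.4963, -0.3154, 0.0124]
tool_rot: [3.118, -0.375, 0.009]
ft_force: [-0.6, 0.2, -0.0]
grip_width: 0.0927
```

Run:
```python
from hd import *
s=sense()
c=R.from_rotvec(s["tool_rot"]).as_matrix();print("tool x yaw",np.degrees(np.arctan2(c[1,0],c[0,0])),c[:,2])
plan(s,[((.4945,-.3144,.008),down(np.radians(-13.7)))],0)
```

```text
tool x yaw -13.725551788110337 [ 0.00529501 -0.00213701 -0.9999837 ]
[0.001, -0.006, -0.000, -0.20, -0.06, 0.44, 0],
--
```

Close gently in place (near-centred to within a millimetre).

>>> step_arm --pt "0 -0.005 0 -0.2 -0.06 0.4 0.6" --pt "0 0 0 0 0 0 0.65" --pt "0 0 0 0 0 0 0.65" --pt "0 0 0 0 0 0 0.65" --pt "0 0 0 0 0 0 0.65"

```text
t: 13.22
tool_pos: [0.495, -0.3147, 0.0092]
tool_rot: [3.118, -0.375, 0.003]
ft_force: [0.7, -0.9, 0.3]
grip_width: 0.0473
```

>>> step_arm --pt "0 0 0 0 0 0 0.65" --pt "0 0 0 0 0 0 0.65" --pt "0 0 0 0 0 0 0.65" --pt "0 0 0 0 0 0 0.7"

```text
t: 13.72
tool_pos: [0.495, -0.3146, 0.0092]
tool_rot: [3.118, -0.375, 0.003]
ft_force: [-0.2, -0.3, 0.3]
grip_width: 0.0289
```

Run:
```python
from hd import *
s=sense();d=snapshot("wrist");print(s["grip_width"],s["tool_pos"])
im=d["image"]
r=[]
K=pickle.load(open("pics/w2.pkl","rb"))
# fingers' inner gap centre vs handle centre, in columns
m=(im.max(2)<60).astype(np.uint8)
for row in(250,260,270,280,290,300,310):
    k=np.where(np.diff(m[row].astype(int))!=0)[0];print(row,k[(k>150)&(k<520)])
plan(s,[((.4945,-.3144,.008),down(np.radians(-13.7)))],0)
```

```text
0.02886018100738248 [ 0.49502923 -0.31464488  0.00920158]
250 []
260 []
270 [301 353]
280 [301 353]
290 [289 291 302 353 362 364]
300 [287 291 302 352 361 366]
310 [285 292 302 352 361 368]
[0.001, -0.002, -0.001, -0.06, -0.01, 0.12, 0],
--
```

>>> step_arm --pt "0 0 0 0 0 0.4 0.7" --pt "0 0 0 0 0 0 0.9" --pt "0 0 0 0 0 0 0.9" --pt "0 0 0 0 0 0 0.9" --pt "0 0 0 0 0 0 0.9"

```text
t: 14.4
tool_pos: [0.4951, -0.3147, 0.0049]
tool_rot: [3.118, -0.375, 0.003]
ft_force: [-0.0, -0.8, 1.0]
grip_width: 0.0199
```

Run:
```python
from hd import *
s=sense();print(s["grip_width"],s["tool_pos"],s["ft_force"],s["torque"])
c=R.from_rotvec(s["tool_rot"]).as_matrix();print("tool x yaw",np.degrees(np.arctan2(c[1,0],c[0,0])),c[:,0])
pickle.dump(snapshot("top"),open("pics/t3.pkl","wb"))
```

```text
0.019851679265843223 [ 0.49505005 -0.31466158  0.00491712] [-0.02373369 -0.81969853  1.04013241] [ 0.0004252   0.08436514 -0.01002871]
tool x yaw -13.729280871585862 [ 0.97142628 -0.23733421  0.00186023]
```

>>> step_arm --pt "0 0 0 0 0 -0.13 0.9" --pt "0 0 0 0 0 0 0.9" --pt "0 0 0 -0.5 0 0 0.9" --pt "0 0 0 -0.7 0 0 0.9" --pt "0 0 0 -0.7 0 0 0.9"

```text
t: 15.08
tool_pos: [0.4753, -0.3097, 0.0061]
tool_rot: [3.118, -0.375, 0.002]
ft_force: [-0.2, 0.8, -0.1]
grip_width: 0.0197
```

```bash
cat > dr.py <<'E'
from hd import *
s=sense();print(s["t"],s["grip_width"],s["tool_pos"],s["ft_force"])
u=np.array([np.cos(np.radians(-13.7)),np.sin(np.radians(-13.7)),0])
q=s["tool_pos"]-[.49505,-.31466,.0062];print("drawn",q@u*1000,"lat",(-q[0]*u[1]+q[1]*u[0])*1000,"dz",q[2]*1000)
p=np.array([.49505,-.31466,.0062])
for k in(.03,.06,.09,.12):
    if k>-q@u+.005: plan(s,[(p-u*k,down(np.radians(-13.7)))],.9,step=.012);break
E
python3 dr.py
```

```text
15.075 0.01972504656463158 [ 0.47531145 -0.30968584  0.00605185] [-0.1729694   0.75419975 -0.11442317]
drawn -20.355041723596052 lat 0.1578036197606072 dz -0.14814984805140274
[0.001, -0.001, -0.000, -0.96, 0.02, -0.02, 0.9],
--
```

Straight; continue.

>>> step_arm --pt "0 0 0 -1 0.01 0 0.9" --pt "0 0 0 -1 0 0 0.9" --pt "0 0 0 -1 0 0 0.9" --pt "0 0 0 -1 0 0 0.9" --pt "0 0 0 0 0 0 0.9"

```text
t: 15.7
tool_pos: [0.4321, -0.2995, 0.0062]
tool_rot: [3.118, -0.376, 0.0]
ft_force: [-0.7, -0.2, -0.2]
grip_width: 0.0198
```

```bash
python3 dr.py
```

```text
15.7 0.019844267544559417 [ 0.43209717 -0.29947245  0.00617868] [-0.69377777 -0.18675182 -0.24637019]
drawn -64.75875711714272 lat -0.15418276274298431 dz -0.021318741373242515
[0.000, -0.000, -0.000, -0.84, -0.00, -0.00, 0.9],
[0.000, -0.000, -0.000, -0.84, -0.00, -0.00, 0.9],
[0.000, -0.000, -0.000, -0.84, -0.00, -0.00, 0.9],
--
```

>>> step_arm --pt "0 0 0 -1 0 0 0.9" --pt "0 0 0 -1 0 0 0.9" --pt "0 0 0 -1 0 0 0.9" --pt "0 0 0 -0.5 0 0 0.9" --pt "0 0 0 0 0 -2 0.9"

```text
t: 16.32
tool_pos: [0.3951, -0.2901, 0.0255]
tool_rot: [3.119, -0.376, -0.003]
ft_force: [1.0, 1.3, 0.3]
grip_width: 0.0196
```

>>> step_arm --pt "0 0 0 0 0 -4 0.9" --pt "0 0 0 0 0 -4 0.9" --pt "0 0 0 0 0 -2 0.9" --pt "0 0 0 0 0 0 0.9"

```text
t: 16.82
tool_pos: [0.3951, -0.2902, 0.1291]
tool_rot: [3.118, -0.376, -0.0]
ft_force: [0.3, -0.3, -1.3]
grip_width: 0.0201
```

Run:
```python
from hd import *
s=sense();print(s["t"],s["grip_width"],s["tool_pos"],s["tool_rot"],s["ft_force"])
d=snapshot("top");pickle.dump(d,open("pics/t4.pkl","wb"))
d0=pickle.load(open("pics/top0.pkl","rb"))
# stand moved? compare foot/sleeve yellow mask in undisturbed half
f=lambda im:(cv2.inRange(im[222:275,440:490],(90,190,210),(200,255,255))>0)
a,b=f(d0["image"]),f(d["image"]);print(a.sum(),b.sum(),[np.argwhere(x).mean(0) for x in(a,b)])
g=np.array(chest((1-37,-44.5,0)));print(g)
D=down(YC)
plan(s,[((.43,-.17,.13),D),((g[0],g[1],.13),D)],.9,step=.055)
```

```text
16.825 0.02006412389457288 [ 0.39506398 -0.29019073  0.1290943 ] [ 3.11833283e+00 -3.76323432e-01 -1.47467188e-04] [ 0.34380255 -0.25220615 -1.3267387 ]
989 1114 [array([23.34175935, 21.91708797]), array([25.75763016, 22.31508079])]
[ 0.55857208 -0.01192104  0.        ]
[0.000, 0.000, -0.061, 0.18, -4.17, -0.03, 0.9],
[0.000, 0.000, -0.061, 0.43, -4.15, -0.03, 0.9],
[0.000, 0.000, -0.061, 0.69, -4.12, -0.03, 0.9],
--
[-0.000, 0.000, 0.000, 2.99, -4.13, 0.00, 0.9],
[-0.000, 0.000, 0.000, 2.99, -4.13, 0.00, 0.9],
[-0.000, 0.000, 0.000, 2.99, -4.13, 0.00, 0.9],
[-0.000, 0.000, 0.000, 2.99, -4.13, 0.00, 0.9],
--
```

>>> step_arm --pt "0 0 -0.061 0.2 -4.1 0 0.9" --pt "0 0 -0.061 0.4 -4.1 0 0.9" --pt "0 0 -0.061 0.7 -4.1 0 0.9" --pt "0 0 0 3 -4 0 0.9" --pt "0 0 0 3 -4 0 0.9"

```text
t: 17.5
tool_pos: [0.4911, -0.0919, 0.1217]
tool_rot: [-3.14, 0.093, 0.016]
ft_force: [0.5, -0.5, -0.7]
grip_width: 0.0201
```

>>> step_arm --pt "0 0 0 2.9 -3.4 0 0.9" --pt "0 0 0 2.8 -2.8 0 0.9" --pt "0 0 0 0 0 0 0.9"

```text
t: 17.88
tool_pos: [0.5534, -0.0268, 0.1158]
tool_rot: [-3.139, 0.083, 0.024]
ft_force: [-0.2, -0.4, -1.2]
grip_width: 0.0197
```

Run:
```python
from hd import *
s=sense();print(s["t"],s["grip_width"],s["tool_pos"],s["tool_rot"],s["ft_force"])
d=snapshot("wrist");pickle.dump(d,open("pics/w3.pkl","wb"))
e=snapshot("scene");im=d["image"].copy()
for p in[(86,-5.5,13),(86,-83.5,13),(-84,-83.5,13),(-84,-5.5,13)]:
    u=w2pix(d,chest(p));print(np.round(u));cv2.circle(im,(int(u[0]),int(u[1])),4,(0,0,255),1)
# stand check: side by side before/after crops
t0=pickle.load(open("pics/top0.pkl","rb"))["image"][215:300,435:525];t1=pickle.load(open("pics/t4.pkl","rb"))["image"][215:300,435:525]
o=np.zeros((600,800,3),np.uint8);o[:480,:640]=im
z=lambda x:cv2.resize(x,(159,150),interpolation=cv2.INTER_CUBIC)
o[:150,641:]=z(t0);o[150:300,641:]=z(t1);o[300:450,641:]=z(e["image"][150:270,270:397])
cv2.imwrite("pics/m6.png",o)
plan(s,[(chest((-34.5,-46,130)),down(YC))],.9)
```

```text
17.875 0.019683795841184893 [ 0.55336963 -0.02680643  0.11583611] [-3.13855812  0.08321091  0.02388548] [-0.17140221 -0.43331411 -1.206697  ]
[243.  28.]
[366.  29.]
[359. 276.]
[256. 276.]
[-0.001, 0.015, 0.003, 0.57, -1.37, -1.42, 0.9],
--
```

View pics/m6.png

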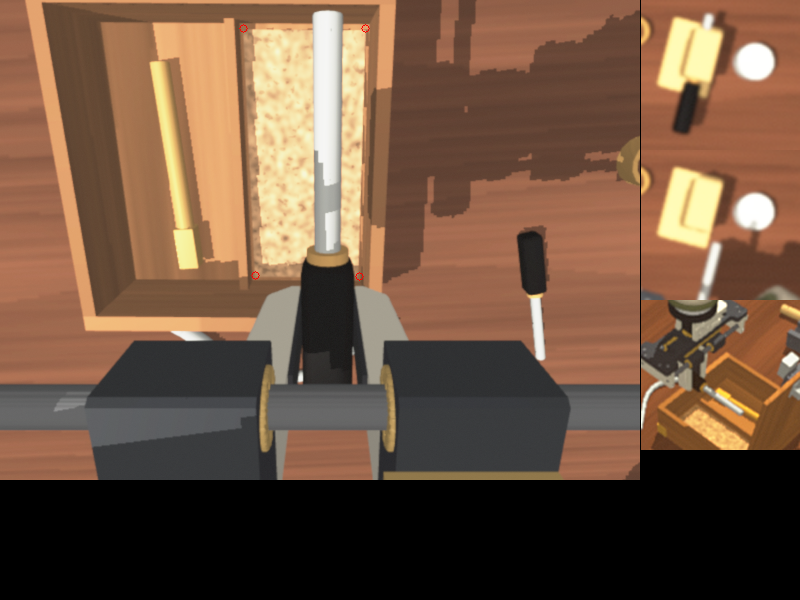

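>>> step_arm --pt "0 0.015 0 0.5 -1.2 0 0.9" --pt "0 0 0 0 0 0 0.9"

```text
t: 18.23
tool_pos: [0.5549, -0.0191, 0.1151]
tool_rot: [3.14, -0.093, -0.006]
ft_force: [-0.4, 0.5, -0.9]
grip_width: 0.0202
```

Run:
```python
from hd import *
s=sense();print(s["tool_pos"],s["ft_force"])
d=snapshot("wrist")
T=R.from_rotvec(s["tool_rot"]).as_matrix()
for k in(.105,.111,.116):
    for dz in(.045-.01,.045,.045+.01): # tip top
        p=s["tool_pos"]+T@[k,0,-(dz+.005)];print(k,dz,np.round(w2pix(d,p)))
im=d["image"][:,327].astype(int).sum(1);print([ (i,v) for i,v in enumerate(im[:40])])
plan(s,[(chest((-35,-45,60)),down(YC)),(chest((-35,-45,-18)),down(YC))],.9,step=.04)
```

```text
[ 0.55494387 -0.01911061  0.11506433] [-0.41518799  0.49186951 -0.89692897]
0.105 0.034999999999999996 [328.  31.]
0.105 0.045 [328.  25.]
0.105 0.055 [328.  19.]
0.111 0.034999999999999996 [328.  11.]
0.111 0.045 [328.   4.]
0.111 0.055 [328.  -4.]
0.116 0.034999999999999996 [328.  -6.]
0.116 0.045 [328. -14.]
0.116 0.055 [328. -23.]
[(0, np.int64(484)), (1, np.int64(483)), (2, np.int64(484)), (3, np.int64(484)), (4, np.int64(484)), (5, np.int64(484)), (6, np.int64(483)), (7, np.int64(446)), (8, np.int64(342)), (9, np.int64(306)), (10, np.int64(524)), (11, np.int64(704)), (12, np.int64(730)), (13, np.int64(734)), (14, np.int64(734)), (15, np.int64(734)), (16, np.int64(734)), (17, np.int64(734)), (18, np.int64(734)), (19, np.int64(734)), (20, np.int64(734)), (21, np.int64(734)), (22, np.int64(734)), (23, np.int64(734)), (24, np.int64(734)), (25, np.int64(734)), (26, np.int64(734)), (27, np.int64(734)), (28, np.int64(734)), (29, np.int64(734)), (30, np.int64(734)), (31, np.int64(734)), (32, np.int64(734)), (33, np.int64(734)), (34, np.int64(734)), (35, np.int64(734)), (36, np.int64(734)), (37, np.int64(734)), (38, np.int64(734)), (39, np.int64(734))]
[0.000, 0.002, -0.002, 0.22, -0.35, 2.75, 0.9],
[0.000, 0.002, -0.002, 0.22, -0.35, 2.75, 0.9],
--
[-0.000, -0.000, 0.000, -0.00, 0.00, 3.90, 0.9],
[-0.000, -0.000, 0.000, -0.00, 0.00, 3.90, 0.9],
--
```

Run:
```python
from hd import *
s=sense();d=snapshot("wrist");im=d["image"]
for r in(14,20,40,80,120,180,230,240):
    k=np.where((im[r,290:365].min(1)>190)|((im[r,290:365].max(1).astype(int)-im[r,290:365].min(1)<14)))[0]+290
    print(r,k.min(),k.max(),im[r,310:346].min(1).tolist() if r in(20,) else "")
T=R.from_rotvec(s["tool_rot"]).as_matrix();f=d["K"][0,0];Rc=R.from_rotvec(d["orientation"]).as_matrix()
for th in(0,3,6,9):
    o=[]
    for L in(.03,.06,.09,.109):
        p=s["tool_pos"]+T@[L*np.cos(np.radians(th)),0,-(.045+.0-L*np.sin(np.radians(th)))]
        c=Rc.T@(p-d["eye"]);o.append((round(w2pix(d,p)[1]),round(f*.01/-c[2],1)))
    print(th,o)
```

```text
14 314 341 
20 313 341 [62, 73, 131, 190, 218, 227, 232, 237, 240, 242, 242, 242, 243, 243, 244, 244, 244, 244, 242, 240, 238, 236, 233, 231, 228, 222, 215, 202, 190, 175, 160, 146, 117, 82, 63, 63]
40 314 341 
80 314 340 
120 314 340 
180 312 346 
230 315 339 
240 316 339 
0 [(246, np.float64(26.5)), (166, np.float64(27.9)), (77, np.float64(29.6)), (15, np.float64(30.7))]
3 [(245, np.float64(26.2)), (165, np.float64(27.4)), (78, np.float64(28.7)), (19, np.float64(29.6))]
6 [(244, np.float64(26.0)), (165, np.float64(26.9)), (80, np.float64(27.8)), (23, np.float64(28.5))]
9 [(243, np.float64(25.7)), (165, np.float64(26.4)), (82, np.float64(27.0)), (28, np.float64(27.5))]
```

>>> step_arm --pt "0 0.002 0 0.2 -0.35 2.5 0.9" --pt "0 0.002 0 0.2 -0.3 2.5 0.9" --pt "0 0 0 0 0 0 0.9"

```text
t: 18.7
tool_pos: [0.5595, -0.0157, 0.0655]
tool_rot: [3.138, -0.098, 0.004]
ft_force: [-0.4, 0.4, 0.4]
grip_width: 0.0198
```

Run:
```python
from hd import *
s=sense();print(s["tool_pos"],s["ft_force"],s["torque"],RC.T@(s["tool_pos"]-CC)*1000)
plan(s,[(chest((-35,-45,-16)),down(YC))],.9,step=.025)
```

```text
[ 0.55951836 -0.01565653  0.06546984] [-0.40362179  0.41427086  0.36403482] [ 0.0301563   0.05947053 -0.01732583] [-34.84667173 -48.17683778  65.46984005]
[0.000, -0.001, -0.002, -0.01, -0.08, 2.04, 0.9],
[0.000, -0.001, -0.002, -0.01, -0.08, 2.04, 0.9],
[0.000, -0.001, -0.002, -0.01, -0.08, 2.04, 0.9],
[0.000, -0.001, -0.002, -0.01, -0.08, 2.04, 0.9],
--
```

>>> step_arm --pt "0 0 -0.004 0 -0.15 2 0.9" --pt "0 0 -0.004 0 -0.15 2 0.9" --pt "0 0 0 0 0 2 0.9" --pt "0 0 0 0 0 1 0.9" --pt "0 0 0 0 0 0 0.9"

```text
t: 19.32
tool_pos: [0.5626, -0.0152, -0.0012]
tool_rot: [3.138, -0.09, 0.013]
ft_force: [0.7, 0.8, -0.9]
grip_width: 0.0195
```

Run:
```python
from hd import *
s=sense();print(s["tool_pos"],s["tool_rot"],s["ft_force"],s["torque"],RC.T@(s["tool_pos"]-CC)*1000)
```

```text
[ 0.56257563 -0.01517017 -0.00119876] [ 3.13813501 -0.09009609  0.01326846] [ 0.73964554  0.81326811 -0.94896416] [ 0.00547835 -0.00621806 -0.01309373] [-31.82131408 -47.52058114  -1.19876445]
```

>>> step_arm --pt "0 0.008 0 -0.3 -0.15 0.8 0.9" --pt "0 0 0 0 0 0.5 0.9" --pt "0 0 0 0 0 0.2 0.9" --pt "0 0 0 0 0 0 0.9"

```text
t: 19.82
tool_pos: [0.5606, -0.0135, -0.0153]
tool_rot: [3.138, -0.09, 0.031]
ft_force: [0.3, 0.4, -0.1]
grip_width: 0.0198
```

Run:
```python
from hd import *
s=sense();print(s["tool_pos"],s["tool_rot"],s["ft_force"],s["torque"],RC.T@(s["tool_pos"]-CC)*1000)
```

```text
[ 0.56061955 -0.0135379  -0.01533372] [ 3.13788144 -0.09047771  0.03054634] [ 0.33852901  0.42821024 -0.06981042] [ 0.01088073  0.06921273 -0.00642909] [-33.86546232 -46.00004914 -15.33372044]
```

>>> step_arm --pt "0 -0.015 0 0 0 0.2 0.9" --pt "0 0 0 0 0 0.15 0.9" --pt "0 0 0 0 0 0.1 0.9" --pt "0 0 0 0 0 0 0.9"

```text
t: 20.32
tool_pos: [0.5611, -0.0136, -0.02]
tool_rot: [3.139, -0.091, 0.006]
ft_force: [0.4, -0.3, -0.4]
grip_width: 0.0202
```

Run:
```python
from hd import *
s=sense();print(s["tool_pos"],s["tool_rot"],s["ft_force"],s["torque"],R.from_rotvec(s["tool_rot"]).as_matrix()[2])
```

```text
[ 0.56108904 -0.01360306 -0.01995462] [ 3.13852906 -0.09062969  0.00607854] [ 0.42914634 -0.28915241 -0.36513561] [ 0.05501031  0.04247529 -0.01487917] [ 0.00392075  0.00163696 -0.99999097]
```

Level. About 2 mm more, in 0.7 mm steps.

>>> step_arm --pt "0 0 0 0 0 0.1 0.9" --pt "0 0 0 0 0 0.07 0.9" --pt "0 0 0 0 0 0 0.9"

```text
t: 20.7
tool_pos: [0.5611, -0.0136, -0.0215]
tool_rot: [3.139, -0.091, 0.006]
ft_force: [1.2, -0.2, 0.1]
grip_width: 0.02
```

>>> step_arm --pt "0 0 0 0 0 0.07 0.9" --pt "0 0 0 0 0 0.0 0.9"

```text
t: 20.95
tool_pos: [0.5611, -0.0136, -0.0214]
tool_rot: [3.139, -0.091, 0.007]
ft_force: [0.1, -0.4, -0.5]
grip_width: 0.0197
```

>>> step_arm --pt "0 0 0 0 0 0.07 0.9" --pt "0 0 0 0 0 0.0 0.9"

```text
t: 21.2
tool_pos: [0.5612, -0.0136, -0.0215]
tool_rot: [3.139, -0.091, 0.008]
ft_force: [-0.4, 0.6, -0.8]
grip_width: 0.0199
```

>>> step_arm --pt "0 0 0 0 0 0.15 0.9" --pt "0 0 0 0 0 0.0 0.9"

```text
t: 21.45
tool_pos: [0.5614, -0.0136, -0.0213]
tool_rot: [3.139, -0.091, 0.01]
ft_force: [0.2, 1.1, -1.1]
grip_width: 0.0199
```

>>> step_arm --pt "0 0 0 0 0 0 0.7" --pt "0 0 0 0 0 0 0.65" --pt "0 0 0 0 0 0 0.62" --pt "0 0 0 0 0 0 0.62"

```text
t: 21.95
tool_pos: [0.5616, -0.0148, -0.0215]
tool_rot: [3.138, -0.093, 0.01]
ft_force: [0.3, -0.6, 4.8]
grip_width: 0.0353
```

>>> step_arm --pt "0 0 0 0 0 -1.5 0.62" --pt "0 0 0 0 0 -3 0.62" --pt "0 0 0 0 0 -4 0.62" --pt "0 0 0 0 0 -5 0.62" --pt "0 0 0 0 0 -5 0.62"

```text
t: 22.58
tool_pos: [0.5581, -0.0124, 0.168]
tool_rot: [3.139, -0.089, -0.001]
ft_force: [1.6, -1.0, -0.5]
grip_width: 0.0352
```

>>> step_arm --pt "0 0 0 -5 0 -2 0.62" --pt "0 0 0 -5 5 0 0.62" --pt "0 0 0 -3 6 0 0.62" --pt "0 0 0 0 6 0 0.62" --pt "0 0 0 0 5 0 0.62"

```text
t: 23.2
tool_pos: [0.4217, -0.2176, 0.1964]
tool_rot: [-3.139, 0.07, -0.023]
ft_force: [0.6, -0.5, -0.2]
grip_width: 0.0349
```

Run:
```python
from hd import *
s=sense();print(s["t"],s["tool_pos"],s["ft_force"])
d=snapshot("top");d0=pickle.load(open("pics/p5.pkl","rb"))[0]
cv2.imwrite("pics/end.png",d["image"])
a=d["image"].astype(int);b=d0["image"].astype(int)
df=(abs(a-b).max(2)>45).astype(np.uint8);df[:, :0]=0
n,l,st,c=cv2.connectedComponentsWithStats(df)
for i in range(1,n):
    if st[i,4]>15:print(st[i],c[i].round())
dark=(a[175:265,300:350].max(2)<60);w=np.argwhere(dark);print("dark",len(w))
if len(w):
    for z,(r,cc) in(("min",w.min(0)),("max",w.max(0))):
        print(z,cc+300,r+175,RC.T@(pix2w(d,cc+300,r+175,.033)-CC)*1000)
for n_,p in(("handle end",(-75,-45,33)),("tip",(75,-45,28)),("hand/rod",(-10,-45,33))):print(n_,np.round(w2pix(d,chest(p))))
```

```text
23.2 [ 0.42170313 -0.21759713  0.19642092] [ 0.56680999 -0.47834548 -0.17845991]
[  390   144   241   327 35211] [518. 279.]
[317 190  15  68 615] [324. 230.]
[439 333   5   5  17] [441. 335.]
[ 437  440  113   40 2201] [511. 464.]
dark 134
min 319 230 [-15.35593714 -37.14057247  33.        ]
max 325 255 [-69.03496752 -54.59029887  33.        ]
handle end [320. 257.]
tip [326. 190.]
hand/rod [323. 228.]
```

Run:
```python
from hd import *
e=snapshot("scene");e0=pickle.load(open("pics/scene0.pkl","rb"))
df=(abs(e["image"].astype(int)-e0["image"]).max(2)>45).astype(np.uint8)
n,l,st,c=cv2.connectedComponentsWithStats(df)
for i in range(1,n):
    if st[i,4]>12:print(st[i],c[i].round())
print(sense()["dq"].round(3)); hand_in()
```

```text
[12  0  8  6 28] [16.  2.]
[20  0 13  8 49] [26.  3.]
[  36    0   82  105 2496] [78. 30.]
[  95    0  101   93 4386] [150.  36.]
[105  45  14  28  79] [111.  57.]
[183  66  12  17 123] [189.  73.]
[107  68  10  12  65] [111.  73.]
[121  73  12  14  95] [127.  79.]
[152  84  39  55 324] [178. 113.]
[117  88   5   7  20] [119.  91.]
[131  88   5   6  16] [133.  90.]
[152  96  13   4  38] [158.  98.]
[188  96  11  31 137] [192. 112.]
[ 130  124  105   99 3734] [186. 172.]
[168 147  13   3  16] [174. 148.]
[ 96 178  15  13  29] [103. 184.]
[ 284  180  146  104 5763] [351. 229.]
[333 190  20  11  31] [343. 195.]
[358 204  25  16  39] [370. 211.]
[   0  210   95  166 4562] [ 38. 295.]
[285 218  19  15  33] [294. 225.]
[108 226  28  23 106] [123. 234.]
[  46  252   78   81 1264] [ 83. 293.]
[ 339  270   58  106 2074] [371. 320.]
[187 300  22  24 264] [197. 311.]
[ 86 307   7   7  15] [ 89. 310.]
[ 20 312  80  74 701] [ 62. 348.]
[ 64 321   9   8  17] [ 69. 325.]
[  11  341   95   93 3238] [ 62. 398.]
[341 343   3   8  14] [342. 346.]
[221 345   9  12  55] [225. 350.]
[181 346  17  12  65] [190. 353.]
[  96  359   88   86 1300] [142. 404.]
[122 375   7  10  16] [124. 378.]
[220 375   6   5  13] [223. 377.]
[ 13 378   6   9  16] [ 16. 381.]
[ 10 385  11  10  27] [ 15. 390.]
[ 98 402  22  15  44] [109. 409.]
[145 413  13  11  22] [151. 419.]
[125 425  22  21  56] [135. 435.]
[-0.065 -0.007 -0.066  0.032 -0.01  -0.002 -0.095]
the job is handed in; nothing more can be done
```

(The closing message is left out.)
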